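Trip bar test on the belt sander

TASK

Test the trip bar along the front of the belt sander: run a fingertip lightly along its top from the square end block to the round one, so that each of its six marked sections in turn is pressed down a little, never hard onto its stop. Then let the bar spring up and press the small flat reset button on the loose switch box fully down and let it go. Pick nothing up, do not press the mushroom stop button, and leave the box and everything else where they stand.

Things in the scene. Friction and masses are not known exactly. Their poses are not given: they have to be found in the camera images.
- sander: low grey belt sander bolted to the table, up to 115 mm high, with the trip bar along its robot-facing front. Origin under the middle of the bar, on the work surface; y along the bar towards the square end block, x from the bar towards the sander, whose body begins 85 mm behind the bar's centre line. Past the bar's ends: aluminium end blocks, tops 16 mm lower than the bar's, one square, one round
- bar (a joint): how far the trip bar is pressed down, m: 0 = up, 0.014 = hard on its stop. A level grey rail 300 mm long, 30 mm wide, in an aluminium channel 46 mm wide whose top is 22 mm below the bar's. It moves straight down as one piece on springs: 1.2 N to start it, then 0.8 N per mm (about 5 N at 5 mm, 12 N at the stop), and springs back up
- section1 (a point): section 1 of the six marked sections of the trip bar (the first, at the end with the square end block): a flat stretch 50 mm long and 30 mm wide between thin dark grooves. Origin at the centre of its flat top face, 72 mm above the work surface with the bar up; z up, y along the bar towards the square end block, x across it towards the sander
- section2 (a point): section 2 of the six marked sections of the trip bar (counted from the square end block): a flat stretch 50 mm long and 30 mm wide between thin dark grooves. Origin at the centre of its flat top face, 72 mm above the work surface with the bar up; z up, y along the bar towards the square end block, x across it towards the sander
- section3 (a point): section 3 of the six marked sections of the trip bar (counted from the square end block): a flat stretch 50 mm long and 30 mm wide between thin dark grooves. Origin at the centre of its flat top face, 72 mm above the work surface with the bar up; z up, y along the bar towards the square end block, x across it towards the sander
- section4 (a point): section 4 of the six marked sections of the trip bar (counted from the square end block): a flat stretch 50 mm long and 30 mm wide between thin dark grooves. Origin at the centre of its flat top face, 72 mm above the work surface with the bar up; z up, y along the bar towards the square end block, x across it towards the sander
- section5 (a point): section 5 of the six marked sections of the trip bar (counted from the square end block): a flat stretch 50 mm long and 30 mm wide between thin dark grooves. Origin at the centre of its flat top face, 72 mm above the work surface with the bar up; z up, y along the bar towards the square end block, x across it towards the sander
- section6 (a point): section 6 of the six marked sections of the trip bar (the last, at the end with the round end block): a flat stretch 50 mm long and 30 mm wide between thin dark grooves. Origin at the centre of its flat top face, 72 mm above the work surface with the bar up; z up, y along the bar towards the square end block, x across it towards the sander
- reset_button (a joint): how far the reset button is pressed, m: 0 = up, 0.006 = fully down; 1.2 N to start it, about 5 N fully down, springs back
- stop_button (a joint): how far the stop button is pressed, m: 0 = up, 0.006 = fully down; must stay up
- reset_top (a point): centre of the top of the reset button: the small flat-topped black cylinder, 26 mm diameter, on the switch box, 72 mm above the work surface, standing 12 mm above its black collar; pressed straight down
- stop_top (a point): centre of the top of the stop button: the big black mushroom head, 42 mm diameter, top 88 mm above the work surface, 86 mm from the reset button's centre
- box_mid (a point): centre of the loose grey switch box (76 x 156 x 56 mm high, about 0.9 kg, standing free on rubber feet, not fixed), 28 mm above the work surface; its y axis runs from the stop button to the reset button
- screwjar: bystander, to be left alone: glass jar with steel lid, 64 mm diameter, 85 mm high; origin under its centre
- offcut: bystander, to be left alone: light wood offcut 50 x 90 x 20 mm lying on the sander's belt; origin under its centre
- screwdriver: bystander, to be left alone: screwdriver lying on the table between the robot and the bar, roughly parallel to it; origin under its middle
- tape: bystander, to be left alone: roll of paper tape, 90 mm diameter, 24 mm high; origin under its centre
- glue: bystander, to be left alone: white glue bottle, 54 mm diameter, 160 mm high; origin under its centre
- wrench_tip (a point): bystander, to be left alone: steel wrench lying on the table; this is the point at its jaw end
- blade_end (a point): bystander, to be left alone: try square with 110 mm wooden stock and 140 mm steel blade, lying flat; this is the point at the free end of its blade
Things that resemble listed ones, but are neither listed nor needed, are in the scene too. What is shaped like the part that bears reset_button but blue or yellow is not meant.

How it is judged:
On the way, in this order (a step that is already met when the one before it is completed fails the run):
1. a finger presses on section 1 with the bar down by more than 1.5 mm (contact force between the fingers and bar_c0 above 0.3 N and value of joint bar above 0.0015 m), for 0.1 s.
2. a finger presses on section 2 with the bar down by more than 1.5 mm (contact force between the fingers and bar_c1 above 0.3 N and value of joint bar above 0.0015 m), for 0.1 s.
3. a finger presses on section 3 with the bar down by more than 1.5 mm (contact force between the fingers and bar_c2 above 0.3 N and value of joint bar above 0.0015 m), for 0.1 s.
4. a finger presses on section 4 with the bar down by more than 1.5 mm (contact force between the fingers and bar_c3 above 0.3 N and value of joint bar above 0.0015 m), for 0.1 s.
5. a finger presses on section 5 with the bar down by more than 1.5 mm (contact force between the fingers and bar_c4 above 0.3 N and value of joint bar above 0.0015 m), for 0.1 s.
6. a finger presses on section 6 with the bar down by more than 1.5 mm (contact force between the fingers and bar_c5 above 0.3 N and value of joint bar above 0.0015 m), for 0.1 s.
7. with the bar up again, the reset button is pressed down by more than 4.5 mm (value of joint reset_button above 0.0045 m and value of joint bar below 0.0015 m), for 0.1 s.
At the end, for the whole second after the job is handed in: Bar and both buttons are up (within 1.5 mm), the switch box stands upright within 20 mm of its start, and every bystander is within 20 mm of its start (value of joint each of bar, reset_button, stop_button below 0.0015 m and distance of each of box_mid, screwjar, offcut, screwdriver, tape, glue, wrench_tip, blade_end from where it was at the start of the episode below 0.02 m and angle between box_mid's own z axis and vertical below 0.1 rad); the robot touches nothing.
It fails at once if the bar is pressed more than 12.5 mm (hard onto its stop) (value of joint bar above 0.0125 m).
It fails at once if the stop button is pressed by more than 2.5 mm (value of joint stop_button above 0.0025 m).
It fails at once if the switch box is lifted, pushed more than 20 mm or tipped (height (world z) of box_mid above 0.036 m or distance of box_mid from where it was at the start of the episode above 0.02 m or angle between box_mid's own z axis and vertical above 0.15 rad).
It fails at once if a bystander is lifted or moved more than 20 mm (distance of any of screwjar, offcut, screwdriver, tape, glue, wrench_tip, blade_end from where it was at the start of the episode above 0.02 m).
It also fails if it takes over 51 s, if anything falls off the work surface, if the arm or the gripper's body presses on something with over 40 N, if the wrist force passes 120 N, or if a joint passes its speed limit or range.

ROBOT

A 6-joint arm with a two-finger parallel gripper is mounted at the origin on the work surface. World frame = base frame: x ahead of the robot, y to its left, z up, the work surface at z = 0. Lengths are in m, angles in rad, forces in N, time in s.
With the tool pointing down it reaches from about 0.35 to 0.85 m from the base axis. Payload 8.1 kg.
Tool frame: the origin (TCP) lies midway between the tips of the shut fingers; the grasp point (between the pads) lies 19 mm behind it; z points along the fingers, y is the line along which they close (so a half turn about z gives the same grasp; the last joint's range is limited). The gripper opens to 85 mm and grips with 20 to 120 N. Pads are 22 mm wide; open, the fingers measure 114 mm over their backs; the gripper's body (76 mm by 85 mm) begins 54 mm behind the grasp point. The pads swing forward as they close: fully open they stand 13 mm farther back than shut.
Start: joints at [-0.085, 0.13, 1.488, -0, 1.523, -0.085], TCP at [0.6, 0, 0.2] pointing down, gripper open.
Joint ranges: [-2.96, 2.96], [-0.89, 2.26], [0.02, 2.5], [-1.34, 4.48], [0, 2.73], [-2.66, 2.66]. Speed limits (rad/s): [2.39, 2.39, 2.79, 3.14, 3.14, 3.14].

INTERFACE

Orientations are given as a unit quaternion [x, y, z, w].
In Python, from bench import arm gives the robot as it stands.
- The arm moves only by the tool servo_tool, never from a script. Its argument "moves" is a list of rows, each an object of numbers: "jaw": the finger opening in m, from 0 to 0.0854; "tx", "ty", "tz": the shift along the world's x, y, z in m; "spin": the turn about the world's z in degrees. In form: [{"jaw": .., "tx": .., "ty": .., "tz": .., "spin": ..}, ...]. A call has 1 to 5 rows; each row shifts and turns the commanded pose from where the row before left it; what a row does not reach is not made up. A row lasts 1/8 s, in which the tool goes at most 62.5 mm and 10.7 degrees, less where a joint would pass 70% of its speed; a pose out of reach is approached as far as the arm can. A call with a gripper value outside its range is refused whole. The fingers move at their own pace and stop on an object; "force" is the grip in N (left out, the last holds). Time passes only in rows, so rows that do not move let the fingers close. It gives the time, the measured TCP pose, the force, the opening and the grip force at its end, in the units of the state.
- arm.get_obs(): the state, without advancing time (a new reading comes with each control period).
- arm.capture(name): name is "scene" or "side" or "wrist"; returns the picture (420x560x3 uint8, red, green, blue); there is no depth.
- arm.calibration(name): a dict with "camera_matrix" (3x3 intrinsics, pixels), "rvec" (rotation vector, rad) and "tvec" (3), from world to camera coordinates, as OpenCV has them. Camera axes: x right, y down, z forward; pixel columns grow to the right and rows downward; lengths in m; the calibration is good to about 2 mm. A picture is of the moment at which its call begins: read the wrist's pose just before it. calibration takes no time and is no camera call; for the wrist camera it gives the pose at the moment of the call.
- arm.job_done(): hands the job in; it is judged then, once.
The state is a dict: "time_s": time; "joint_positions": joint angles; "dq": joint speeds; "joint_torque": joint torques, N m; "ee_pos": TCP position; "eef_rot": TCP orientation; "wrist_force": force on the tool from outside, world axes, zero at the start; "torque": the same for the moment, N m; "opening": opening from 0.0 (shut) to 1.0 (fully open); "grasp_force": force on a finger pad.
Only numpy, scipy, OpenCV 4.12 (cv2) and the standard library are available. Lean on these libraries where they do the work, as an engineer would, in place of code of your own. Each camera call takes 0.05 s, during which the arm holds its last target. There are 200 camera calls.

## Working session

There is one attempt and no reset: what is moved stays moved. The work goes in short steps, Python scripts to look and compute and a tool call to move; the robot and the scene stay as the last step left them, time stands still between calls to the robot, and variables do not carry over. Pictures are saved under pics/ and viewed, at most 10 in all, crops included, and the job is handed in when it is done.

Besides the shell and the picture viewer there is one more tool, called after "Request:" as a command line: name --argument value ..., lists and objects as JSON in quotes. servo_tool: Moves the arm, as the interface text tells. Its arguments: {"type":"object","properties":{"moves":{"type":"array","items":{"type":"object","properties":{"jaw":{"type":"number"},"tx":{"type":"number"},"ty":{"type":"number"},"tz":{"type":"number"},"spin":{"type":"number"}}}},"force":{"type":"number"}},"required":["moves"]}

```bash
mkdir -p pics
cat > h.py <<'E'
import numpy as np, cv2
from bench import arm
def snap(cam,f):
    cv2.imwrite('pics/'+f,cv2.cvtColor(arm.capture(cam),cv2.COLOR_RGB2BGR))
def px2w(cal,uv,z):
    K=np.array(cal['camera_matrix']);R,_=cv2.Rodrigues(np.array(cal['rvec'],float));t=np.array(cal['tvec'],float).ravel()
    c=-R.T@t;d=R.T@np.linalg.inv(K)@np.array([uv[0],uv[1],1.]);return c+d*(z-c[2])/d[2]
def w2px(cal,p):
    return cv2.projectPoints(np.array(p,float).reshape(-1,3),np.array(cal['rvec'],float),np.array(cal['tvec'],float),np.array(cal['camera_matrix']),None)[0].reshape(-1,2)
E
python3 - <<'E'
from h import *
print(arm.get_obs())
snap('scene','scene1.png');snap('side','side1.png')
E
```

```text
{'time_s': 0.0, 'joint_positions': array([-8.54048690e-02,  1.31175521e-01,  1.48926937e+00,  9.09433095e-06,
        1.52297233e+00, -8.54178959e-02]), 'dq': array([ 0.00013808,  0.00087641, -0.0002635 , -0.00044228,  0.00121207,
       -0.00070786]), 'joint_torque': array([-1.90700346e-03, -5.69404185e+01, -5.00557995e+01, -2.19391650e-04,
        1.44415747e-02,  7.24149572e-05]), 'ee_pos': array([5.99406699e-01, 7.38302482e-05, 1.98541332e-01]), 'eef_rot': array([ 7.07102038e-01,  7.07110936e-01, -5.84227085e-04, -7.00687603e-04]), 'wrist_force': array([-0.50706513,  0.24536602, -0.41422789]), 'torque': array([-0.00828883,  0.00557189, -0.01536635]), 'grasp_force': 0.0, 'opening': 0.9989149491080145}
```

View pics/scene1.png

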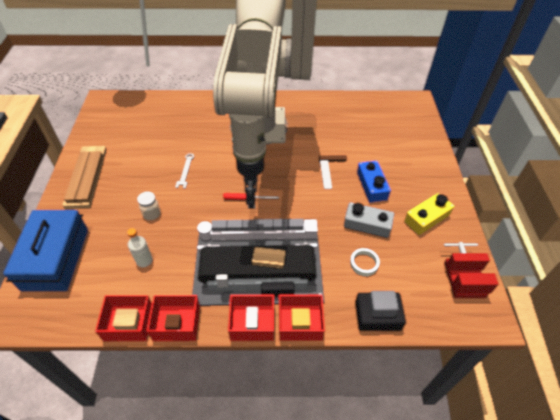

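View pics/side1.png

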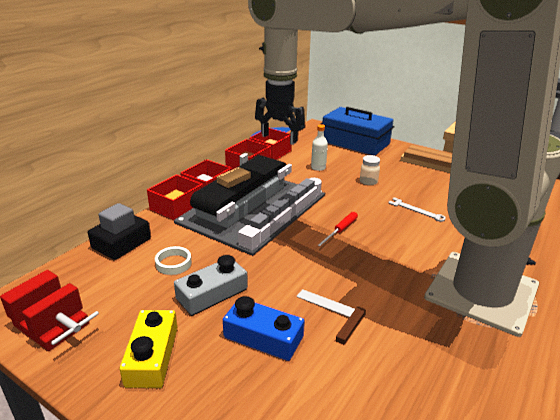

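The scene view shows the bar running from (205,229) to (311,226), the grey box at (368,219), and the screwdriver at (250,197). In the side view, the square block is at the near end at about (248,235). I'll enlarge both areas.

Run:
```python
import cv2,numpy as np
a=cv2.imread('pics/scene1.png')[185:255,190:400]; b=cv2.imread('pics/side1.png')[160:315,165:345]
a=cv2.resize(a,None,fx=3.8,fy=3.8,interpolation=cv2.INTER_CUBIC)
cv2.imwrite('pics/c1.png',a)
cv2.imwrite('pics/c2.png',cv2.resize(b,None,fx=3.8,fy=3.8,interpolation=cv2.INTER_CUBIC))
```

```text
(no output)
```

View pics/c1.png

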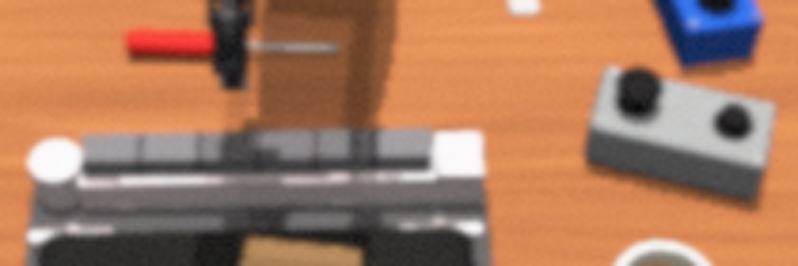

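View pics/c2.png

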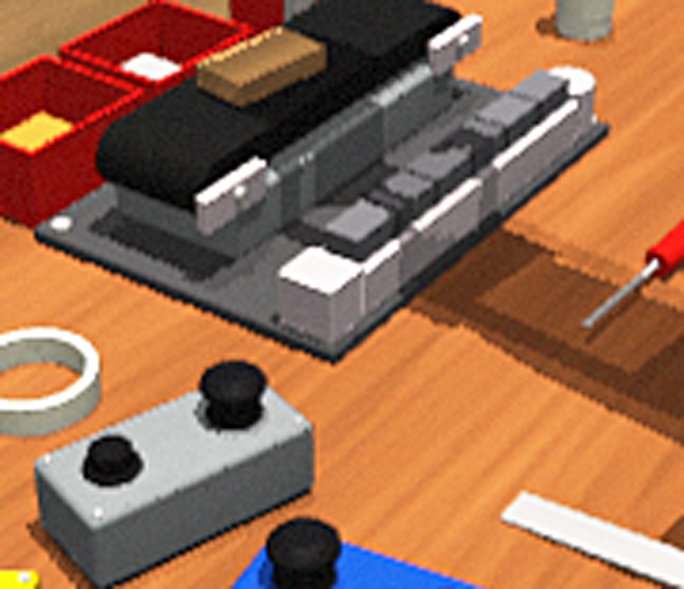

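The crops show the square block at +y (image right in the scene view). In crop 1 the bar's top runs from about (80,137) to (432,130), the reset button is at (735,113), and the mushroom is at (638,82). In crop 2 the reset button is at (112,446).

Run:
```python
from h import *
S=arm.calibration('scene');D=arm.calibration('side')
f=lambda p,o:(np.array(p)+.5)/3.8-.5+np.array(o)
for n,p,z in [('barL-rob',(82,137),.072),('barR-rob',(430,130),.072),('barL-far',(82,163),.072),('barR-far',(432,153),.072),('reset',(735,114),.072),('stop',(638,82),.088),('roundblk',(55,156),.056),('box nl',(612,68),.056),('box nr',(775,103),.056),('box fr',(760,160),.056),('box fl',(590,132),.056)]:
    print(n,px2w(S,f(p,(190,185)),z).round(4))
for n,p,z in [('reset',(112,446),.072),('stop',(233,376),.088),('sec1 a',(362,243),.072),('sec1 b',(327,225),.072),('end far',(570,75),.072)]:
    print('side',n,px2w(D,f(p,(165,160)),z).round(4))
print(arm.calibration('wrist'))
```

```text
barL-rob [ 0.5612 -0.1405  0.072 ]
barR-rob [0.5539 0.1582 0.072 ]
barL-far [ 0.5889 -0.138   0.072 ]
barR-far [0.5786 0.1589 0.072 ]
reset [0.5366 0.4244 0.072 ]
stop [0.5136 0.3403 0.088 ]
roundblk [ 0.5695 -0.1648  0.056 ]
box nl [0.4711 0.3268 0.056 ]
box nr [0.5116 0.4671 0.056 ]
box fr [0.5745 0.4431 0.056 ]
box fl [0.5439 0.2994 0.056 ]
side reset [0.5356 0.4235 0.072 ]
side stop [0.5074 0.3453 0.088 ]
side sec1 a [0.5473 0.1584 0.072 ]
side sec1 b [0.5813 0.1539 0.072 ]
side end far [ 0.56   -0.1475  0.072 ]
{'camera_matrix': array([[326.21548565,   0.        , 282.08557504],
       [  0.        , 326.21548565, 216.0046784 ],
       [  0.        ,   0.        ,   1.        ]]), 'rvec': array([-2.82465684e+00, -9.91795457e-04,  2.42925137e-03]), 'tvec': array([-0.59777599, -0.04130621,  0.38066205])}
```

Request:
servo_tool --moves '[{"jaw": 0, "tx": -0.01, "ty": 0.045, "tz": 0}, {"jaw": 0, "tx": -0.01, "ty": 0.045, "tz": -0.02}, {"jaw": 0, "tx": -0.012, "ty": 0.044, "tz": -0.03}, {"jaw": 0}, {"jaw": 0}]'

```text
$.moves[0]: bad value
```

Run:
```python
from h import *
o=arm.get_obs();print(o['time_s'],o['ee_pos'],o['opening'],o['wrist_force'])
W=arm.calibration('wrist')
im=arm.capture('wrist');im=cv2.cvtColor(im,cv2.COLOR_RGB2BGR)
# predicted section corners
a=np.array([.5735+.001,-.1405+0.0]);L=np.array([.570,.009])
u=np.array([-.0075,.2985]);u/=np.linalg.norm(u);n=np.array([u[1],-u[0]])
pts=[np.r_[L+u*(.15-.05*i)+n*s,.072] for i in range(7) for s in(-.015,.015)]
px=w2px(W,pts);print(px.round(0).tolist(), w2px(W,[o['ee_pos']]))
for p in px: cv2.circle(im,tuple(int(round(v)) for v in p),2,(0,0,255),-1)
cv2.imwrite('pics/w1.png',im)
```

```text
0.1 [5.99445348e-01 5.50260841e-05 1.98642821e-01] 0.9967668165457528 [ 1.07686117 -0.23856348  0.65475723]
[[224.0, 6.0], [261.0, 4.0], [229.0, 73.0], [264.0, 72.0], [233.0, 134.0], [266.0, 133.0], [237.0, 188.0], [268.0, 187.0], [240.0, 237.0], [270.0, 236.0], [243.0, 282.0], [272.0, 281.0], [246.0, 322.0], [274.0, 322.0]] [[284.32941221 252.0855934 ]]
```

View pics/w1.png

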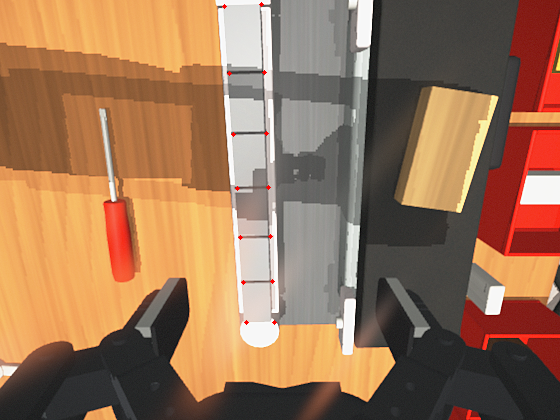

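The predicted bar corners (red dots) land on the grooves and edges in the wrist view, and the round block is at -y (259,332). The geometry is confirmed. The move was refused, so I'll resend it with every field filled in.

Request:
servo_tool --moves '[{"jaw": 0.0, "tx": -0.01, "ty": 0.045, "tz": 0.0, "spin": 0}, {"jaw": 0.0, "tx": -0.01, "ty": 0.045, "tz": -0.02, "spin": 0}, {"jaw": 0.0, "tx": -0.012, "ty": 0.044, "tz": -0.03, "spin": 0}, {"jaw": 0.0, "tx": 0, "ty": 0, "tz": 0, "spin": 0}, {"jaw": 0.0, "tx": 0, "ty": 0, "tz": 0, "spin": 0}]'

```text
time_s: 0.78
ee_pos: [0.5681, 0.1338, 0.1497]
eef_rot: [0.707, 0.707, -0.0, 0.0]
wrist_force: [0.3, 0.6, 0.4]
opening: 0.002
grasp_force: 0.0
```

Request:
servo_tool --moves '[{"jaw": 0.0, "tx": 0, "ty": 0, "tz": -0.04, "spin": 0}, {"jaw": 0.0, "tx": 0, "ty": 0, "tz": -0.025, "spin": 0}, {"jaw": 0.0, "tx": 0, "ty": 0, "tz": -0.006, "spin": 0}, {"jaw": 0.0, "tx": 0, "ty": 0, "tz": 0, "spin": 0}, {"jaw": 0.0, "tx": 0, "ty": 0, "tz": -0.007, "spin": 0}]'

```text
time_s: 1.4
ee_pos: [0.5701, 0.134, 0.074]
eef_rot: [0.707, 0.707, 0.002, 0.001]
wrist_force: [1.1, 0.5, 0.1]
opening: 0.006
grasp_force: 0.0
```

Request:
servo_tool --moves '[{"jaw": 0.0, "tx": 0, "ty": 0, "tz": 0, "spin": 0}]'

```text
time_s: 1.52
ee_pos: [0.5683, 0.134, 0.072]
eef_rot: [0.707, 0.707, 0.0, 0.0]
wrist_force: [0.4, 0.1, -0.6]
opening: 0.001
grasp_force: 0.0
```

Request:
servo_tool --moves '[{"jaw": 0.0, "tx": 0, "ty": 0, "tz": -0.003, "spin": 0}, {"jaw": 0.0, "tx": 0, "ty": 0, "tz": -0.002, "spin": 0}, {"jaw": 0.0, "tx": 0, "ty": 0, "tz": 0, "spin": 0}, {"jaw": 0.0, "tx": 0, "ty": 0, "tz": 0, "spin": 0}]'

```text
time_s: 2.02
ee_pos: [0.568, 0.134, 0.0666]
eef_rot: [0.707, 0.707, -0.0, -0.0]
wrist_force: [-0.1, 0.2, 0.5]
opening: -0.003
grasp_force: 0.0
```

Request:
servo_tool --moves '[{"jaw": 0.0, "tx": 0, "ty": 0, "tz": -0.002, "spin": 0}, {"jaw": 0.0, "tx": 0, "ty": 0, "tz": 0, "spin": 0}]'

```text
time_s: 2.28
ee_pos: [0.5678, 0.134, 0.0644]
eef_rot: [0.707, 0.707, -0.0, -0.0]
wrist_force: [0.6, 0.3, -0.5]
opening: -0.0
grasp_force: 0.0
```

Run:
```python
from h import *
o=arm.get_obs();print(o['ee_pos'],o['wrist_force'],o['torque'],o['opening'])
a=arm.capture('wrist')[:,:,::-1];b=arm.capture('side')[:,:,::-1]
p=w2px(arm.calibration('side'),[o['ee_pos']])[0].astype(int);print(p, w2px(arm.calibration('wrist'),[o['ee_pos']]))
b=b[p[1]-60:p[1]+45,p[0]-60:p[0]+80]
b=cv2.resize(b,(560,420),interpolation=cv2.INTER_CUBIC)
cv2.imwrite('pics/w2.png',cv2.resize(np.hstack([a[:,130:430],b]),(800,390)))
```

```text
[0.56783633 0.13400797 0.06435437] [ 0.64283709  0.28184591 -0.45351482] [-0.02409475 -0.02179168  0.00382331] -0.00025273412307115755
[259 219] [[284.12866969 251.94026634]]
```

View pics/w2.png

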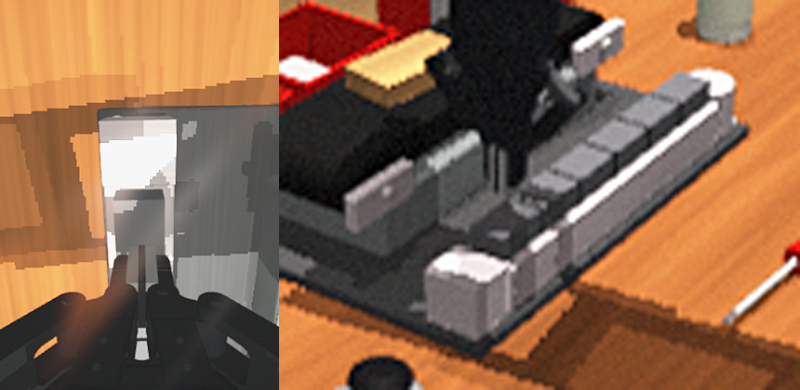

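The wrist view shows the shut fingers centred across the bar. The side view shows the tip still above it, and no force is read. I'll creep down on force feedback.

Request:
servo_tool --moves '[{"jaw": 0.0, "tx": 0, "ty": 0, "tz": -0.002, "spin": 0}, {"jaw": 0.0, "tx": 0, "ty": 0, "tz": 0, "spin": 0}]'

```text
time_s: 2.62
ee_pos: [0.5678, 0.134, 0.0623]
eef_rot: [0.707, 0.707, -0.0, -0.0]
wrist_force: [0.4, 0.1, -0.7]
opening: 0.004
grasp_force: 0.0
```

Request:
servo_tool --moves '[{"jaw": 0.0, "tx": 0, "ty": 0, "tz": -0.002, "spin": 0}, {"jaw": 0.0, "tx": 0, "ty": 0, "tz": 0, "spin": 0}]'

```text
time_s: 2.88
ee_pos: [0.5678, 0.134, 0.0603]
eef_rot: [0.707, 0.707, -0.0, -0.0]
wrist_force: [-0.8, 0.5, -0.5]
opening: 0.001
grasp_force: 0.0
```

Run:
```python
from h import *
o=arm.get_obs();print(o['ee_pos'],o['wrist_force'],o['joint_torque'])
b=cv2.cvtColor(arm.capture('side'),cv2.COLOR_RGB2BGR);cv2.imwrite('pics/s3.png',b)
D=arm.calibration('side')
print(w2px(D,[[.572,-.1,.072],[.572,-.1,.060]]))
a=cv2.imread('pics/side1.png')
A=a[160:260,225:330];B=b[160:260,225:330]
up=lambda m:cv2.resize(m,(400,381),interpolation=cv2.INTER_CUBIC)
cv2.imwrite('pics/cmp.png',np.hstack([up(A),up(B)]))
```

```text
[0.56782911 0.13397694 0.0603294 ] [-0.77526969  0.51999556 -0.51642012] [-4.58621289e-03 -5.66700912e+01 -4.65320599e+01 -1.44046471e-04
 -4.75019915e-02  3.37791823e-05]
[[303.35415684 184.0640782 ]
 [303.18364244 187.51775342]]
```

View pics/cmp.png

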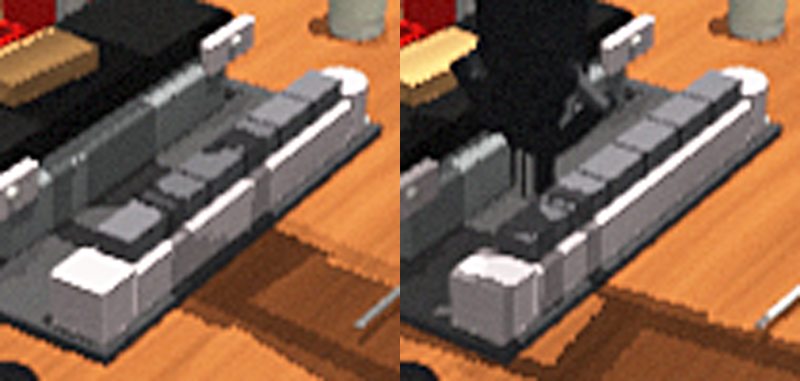

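The far end of the bar sits at the same height in both pictures, so it isn't pressed yet. Next I'll check the tip height close up.

Run:
```python
from h import *
o=arm.get_obs();W=arm.calibration('wrist');D=arm.calibration('side')
a=cv2.cvtColor(arm.capture('wrist'),cv2.COLOR_RGB2BGR)
b=cv2.imread('pics/s3.png')
e=o['ee_pos']
for z in(.072,.060):
    print(z,'end edge',w2px(W,[[.551,.159,z],[.581,.159,z]]).round(1).tolist())
for d in(0,.01,.02,.03): print(d,w2px(W,[e+[0,0,d],e+[0,.011,d]]).round(1).tolist(),w2px(D,[e+[0,0,d]]).round(1).tolist())
A=cv2.resize(a[170:310,220:353],(400,421),interpolation=cv2.INTER_CUBIC)
B=cv2.resize(b[190:244,236:287],(400,421),interpolation=cv2.INTER_CUBIC)
cv2.imwrite('pics/z.png',np.hstack([A,B]))
```

```text
0.072 end edge [[252.6, 217.8], [309.4, 217.8]]
0.06 end edge [[254.4, 211.0], [307.7, 211.1]]
0 [[284.3, 252.1], [284.4, 234.5]] [[259.1, 220.8]]
0.01 [[284.4, 259.5], [284.5, 241.2]] [[259.1, 217.7]]
0.02 [[284.6, 267.9], [284.6, 248.7]] [[259.1, 214.6]]
0.03 [[284.7, 277.2], [284.8, 257.0]] [[259.1, 211.4]]
```

View pics/z.png

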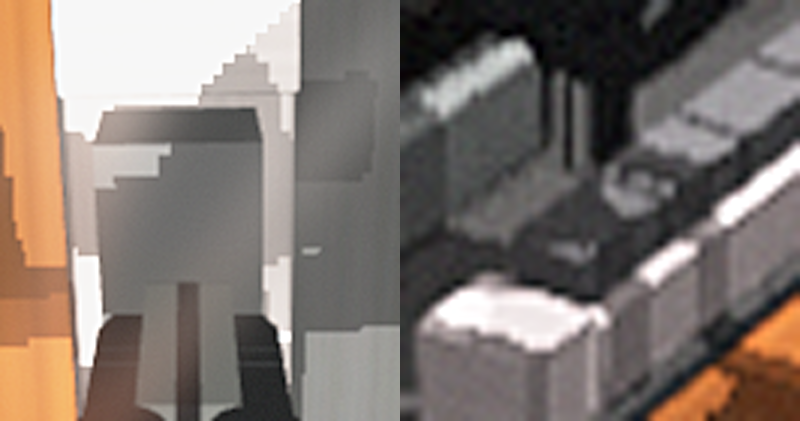

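The bar's end edge at row 217 matches z=72 mm, so the bar is up. The real fingertip (wrist row about 264, side about (258,212)) sits roughly 28 mm above the reported TCP. Contact should come near a reported z of 0.044.

Request:
servo_tool --moves '[{"jaw": 0.0, "tx": 0, "ty": 0, "tz": -0.004, "spin": 0}, {"jaw": 0.0, "tx": 0, "ty": 0, "tz": -0.004, "spin": 0}, {"jaw": 0.0, "tx": 0, "ty": 0, "tz": 0, "spin": 0}]'

```text
time_s: 3.35
ee_pos: [0.5675, 0.1339, 0.0519]
eef_rot: [0.707, 0.707, -0.0, -0.0]
wrist_force: [-0.2, 0.3, -0.5]
opening: -0.001
grasp_force: 0.0
```

Request:
servo_tool --moves '[{"jaw": 0.0, "tx": 0, "ty": 0, "tz": -0.003, "spin": 0}, {"jaw": 0.0, "tx": 0, "ty": 0, "tz": 0, "spin": 0}]'

```text
time_s: 3.6
ee_pos: [0.5678, 0.134, 0.0493]
eef_rot: [0.707, 0.707, -0.0, -0.0]
wrist_force: [-0.9, 0.9, -0.4]
opening: 0.001
grasp_force: 0.0
```

Request:
servo_tool --moves '[{"jaw": 0.0, "tx": 0, "ty": 0, "tz": -0.002, "spin": 0}, {"jaw": 0.0, "tx": 0, "ty": 0, "tz": 0, "spin": 0}]'

```text
time_s: 3.85
ee_pos: [0.5679, 0.134, 0.0474]
eef_rot: [0.707, 0.707, -0.0, -0.0]
wrist_force: [-0.0, 0.1, -0.6]
opening: -0.0
grasp_force: 0.0
```

```bash
cat > chk.py <<'E'
from h import *
o=arm.get_obs();W=arm.calibration('wrist');e=o['ee_pos']
g=cv2.cvtColor(arm.capture('wrist'),cv2.COLOR_RGB2GRAY)
q=w2px(W,[[.566,.159,.072],[.566,.159,.060]]);print(e.round(4),o['wrist_force'].round(2),'end edge pred up/12mm',q[:,1].round(1))
p=g[:,276:280].mean(1).astype(int)
print('bar',int(q[1,1])-22,p[int(q[1,1])-22:int(q[0,1])+8].tolist())
t=g[230:290,269:275].mean(1).astype(int);print('tip',t.tolist())
E
python3 chk.py
```

```text
[0.5679 0.134  0.0474] [-0.01  0.06 -0.57] end edge pred up/12mm [226.2 218.4]
bar 196 [247, 247, 247, 247, 247, 247, 247, 247, 247, 247, 247, 246, 245, 250, 250, 185, 162, 106, 97, 99, 98, 97, 96, 95, 93, 92, 91, 90, 89, 89, 104, 116, 113, 113, 112, 112, 112, 110]
tip [145, 111, 115, 114, 115, 113, 113, 113, 113, 113, 113, 113, 113, 112, 112, 112, 112, 112, 111, 111, 113, 111, 112, 112, 111, 111, 111, 111, 111, 111, 112, 113, 112, 109, 112, 119, 120, 119, 119, 120, 121, 121, 121, 122, 123, 122, 123, 123, 123, 123, 124, 123, 124, 123, 124, 124, 124, 124, 124, 124]
```

The bar is still up (edge at row 226). Creeping on.

Request:
servo_tool --moves '[{"jaw": 0.0, "tx": 0, "ty": 0, "tz": -0.002, "spin": 0}, {"jaw": 0.0, "tx": 0, "ty": 0, "tz": 0, "spin": 0}]'

```text
time_s: 4.15
ee_pos: [0.5678, 0.134, 0.0454]
eef_rot: [0.707, 0.707, -0.0, -0.0]
wrist_force: [0.2, -0.0, 0.6]
opening: -0.0
grasp_force: 0.0
```

Request:
servo_tool --moves '[{"jaw": 0.0, "tx": 0, "ty": 0, "tz": -0.002, "spin": 0}, {"jaw": 0.0, "tx": 0, "ty": 0, "tz": 0, "spin": 0}]'

```text
time_s: 4.4
ee_pos: [0.5678, 0.134, 0.0433]
eef_rot: [0.707, 0.707, -0.0, -0.0]
wrist_force: [0.1, -1.2, -0.5]
opening: 0.004
grasp_force: 0.0
```

Request:
servo_tool --moves '[{"jaw": 0.0, "tx": 0, "ty": 0, "tz": -0.002, "spin": 0}, {"jaw": 0.0, "tx": 0, "ty": 0, "tz": 0, "spin": 0}]'

```text
time_s: 4.65
ee_pos: [0.5678, 0.134, 0.0414]
eef_rot: [0.707, 0.707, -0.0, -0.0]
wrist_force: [-1.0, -0.2, 0.4]
opening: 0.004
grasp_force: 0.0
```

```bash
python3 chk.py
```

```text
[0.5678 0.134  0.0414] [-1.   -0.22  0.44] end edge pred up/12mm [230.6 222.2]
bar 200 [247, 247, 247, 247, 247, 247, 247, 247, 247, 247, 247, 238, 248, 250, 184, 171, 119, 93, 97, 96, 95, 94, 92, 93, 91, 90, 90, 89, 89, 86, 98, 114, 113, 113, 112, 112, 112, 111]
tip [129, 140, 117, 118, 117, 117, 116, 116, 116, 115, 115, 114, 114, 114, 113, 114, 112, 113, 112, 112, 112, 113, 112, 113, 113, 113, 112, 112, 112, 112, 113, 114, 113, 110, 113, 120, 120, 121, 121, 121, 122, 121, 122, 123, 122, 122, 123, 123, 123, 124, 123, 123, 123, 124, 124, 124, 124, 123, 124, 124]
```

Request:
servo_tool --moves '[{"jaw": 0.0, "tx": 0, "ty": 0, "tz": -0.002, "spin": 0}, {"jaw": 0.0, "tx": 0, "ty": 0, "tz": 0, "spin": 0}]'

```text
time_s: 4.95
ee_pos: [0.5682, 0.1341, 0.0397]
eef_rot: [0.707, 0.707, 0.0, 0.0]
wrist_force: [-0.2, 0.3, 1.8]
opening: -0.001
grasp_force: 0.9
```

Request:
servo_tool --moves '[{"jaw": 0.0, "tx": 0, "ty": 0, "tz": -0.002, "spin": 0}, {"jaw": 0.0, "tx": 0, "ty": 0, "tz": 0, "spin": 0}]'

```text
time_s: 5.2
ee_pos: [0.5683, 0.1341, 0.0378]
eef_rot: [0.707, 0.707, 0.0, 0.0]
wrist_force: [-0.3, 0.5, 3.3]
opening: -0.005
grasp_force: 1.6
```

```bash
python3 chk.py
```

```text
[0.5683 0.1341 0.0378] [-0.25  0.48  3.28] end edge pred up/12mm [233.5 224.7]
bar 202 [247, 247, 247, 247, 247, 247, 247, 247, 247, 247, 249, 243, 203, 220, 220, 181, 138, 90, 96, 95, 96, 93, 93, 92, 90, 90, 89, 88, 85, 102, 116, 114, 113, 112, 113, 113, 112, 112, 113]
tip [99, 110, 122, 120, 119, 119, 119, 117, 116, 117, 116, 115, 115, 115, 115, 114, 114, 113, 113, 113, 112, 113, 113, 113, 114, 112, 113, 113, 113, 113, 114, 114, 114, 111, 114, 121, 121, 121, 121, 122, 122, 122, 122, 122, 124, 124, 124, 123, 123, 124, 123, 123, 124, 124, 124, 124, 123, 124, 123, 123]
```

Contact came at a reported z of about 0.0405, and the bar is now down roughly 2.6 mm at 3.3 N. I'll go a bit deeper, then slide.

Request:
servo_tool --moves '[{"jaw": 0.0, "tx": 0, "ty": 0, "tz": -0.002, "spin": 0}, {"jaw": 0.0, "tx": 0, "ty": 0, "tz": 0, "spin": 0}, {"jaw": 0.0, "tx": 0.0003, "ty": -0.01, "tz": 0, "spin": 0}, {"jaw": 0.0, "tx": 0.0003, "ty": -0.01, "tz": 0, "spin": 0}]'

```text
time_s: 5.75
ee_pos: [0.5688, 0.1138, 0.0358]
eef_rot: [0.707, 0.707, 0.0, -0.0]
wrist_force: [-0.5, 3.4, 4.2]
opening: 0.0
grasp_force: 2.4
```

Request:
servo_tool --moves '[{"jaw": 0.0, "tx": 0.0003, "ty": -0.01, "tz": 0, "spin": 0}, {"jaw": 0.0, "tx": 0.0003, "ty": -0.01, "tz": 0, "spin": 0}, {"jaw": 0.0, "tx": 0.0003, "ty": -0.01, "tz": 0, "spin": 0}, {"jaw": 0.0, "tx": 0.0003, "ty": -0.01, "tz": 0, "spin": 0}, {"jaw": 0.0, "tx": 0, "ty": 0, "tz": 0, "spin": 0}]'

```text
time_s: 6.38
ee_pos: [0.5698, 0.0721, 0.0355]
eef_rot: [0.707, 0.707, -0.001, 0.0]
wrist_force: [0.6, -3.2, 5.5]
opening: 0.003
grasp_force: 2.5
```

Request:
servo_tool --moves '[{"jaw": 0.0, "tx": 0.0003, "ty": -0.01, "tz": 0, "spin": 0}, {"jaw": 0.0, "tx": 0.0003, "ty": -0.01, "tz": 0, "spin": 0}, {"jaw": 0.0, "tx": 0.0003, "ty": -0.01, "tz": 0, "spin": 0}, {"jaw": 0.0, "tx": 0.0003, "ty": -0.01, "tz": 0, "spin": 0}, {"jaw": 0.0, "tx": 0.0003, "ty": -0.01, "tz": 0, "spin": 0}]'

```text
time_s: 7.0
ee_pos: [0.5711, 0.0236, 0.0355]
eef_rot: [0.707, 0.707, -0.0, -0.0]
wrist_force: [0.6, 3.2, 5.5]
opening: -0.003
grasp_force: 2.6
```

Request:
servo_tool --moves '[{"jaw": 0.0, "tx": 0.0003, "ty": -0.01, "tz": 0, "spin": 0}, {"jaw": 0.0, "tx": 0.0003, "ty": -0.01, "tz": 0, "spin": 0}, {"jaw": 0.0, "tx": 0.0003, "ty": -0.01, "tz": 0, "spin": 0}, {"jaw": 0.0, "tx": 0.0003, "ty": -0.01, "tz": 0, "spin": 0}, {"jaw": 0.0, "tx": 0.0003, "ty": -0.01, "tz": 0, "spin": 0}]'

```text
time_s: 7.62
ee_pos: [0.5726, -0.0264, 0.0355]
eef_rot: [0.707, 0.707, -0.0, -0.0]
wrist_force: [-0.1, 3.6, 5.4]
opening: -0.002
grasp_force: 2.6
```

Request:
servo_tool --moves '[{"jaw": 0.0, "tx": 0.0003, "ty": -0.01, "tz": 0, "spin": 0}, {"jaw": 0.0, "tx": 0.0003, "ty": -0.01, "tz": 0, "spin": 0}, {"jaw": 0.0, "tx": 0.0003, "ty": -0.01, "tz": 0, "spin": 0}, {"jaw": 0.0, "tx": 0.0003, "ty": -0.01, "tz": 0, "spin": 0}, {"jaw": 0.0, "tx": 0.0003, "ty": -0.01, "tz": 0, "spin": 0}]'

```text
time_s: 8.25
ee_pos: [0.5739, -0.0763, 0.0354]
eef_rot: [0.707, 0.707, -0.0, -0.0]
wrist_force: [-0.1, 3.7, 5.1]
opening: -0.004
grasp_force: 2.6
```

Request:
servo_tool --moves '[{"jaw": 0.0, "tx": 0, "ty": -0.01, "tz": 0, "spin": 0}, {"jaw": 0.0, "tx": 0, "ty": -0.01, "tz": 0, "spin": 0}, {"jaw": 0.0, "tx": 0, "ty": -0.01, "tz": 0, "spin": 0}, {"jaw": 0.0, "tx": 0, "ty": -0.008, "tz": 0, "spin": 0}, {"jaw": 0.0, "tx": 0, "ty": 0, "tz": 0, "spin": 0}]'

```text
time_s: 8.88
ee_pos: [0.5739, -0.1153, 0.0355]
eef_rot: [0.707, 0.707, -0.001, 0.0]
wrist_force: [-0.3, 0.0, 4.5]
opening: 0.001
grasp_force: 2.6
```

Section 6 has been pressed. Now lifting and moving over to the reset button.

Request:
servo_tool --moves '[{"jaw": 0.0, "tx": 0, "ty": 0, "tz": 0.03, "spin": 0}, {"jaw": 0.0, "tx": 0, "ty": 0, "tz": 0.05, "spin": 0}, {"jaw": 0.0, "tx": -0.002, "ty": 0.04, "tz": 0.03, "spin": 0}, {"jaw": 0.0, "tx": -0.005, "ty": 0.058, "tz": 0, "spin": 0}, {"jaw": 0.0, "tx": -0.005, "ty": 0.06, "tz": 0, "spin": 0}]'

```text
time_s: 9.5
ee_pos: [0.5617, 0.0442, 0.1453]
eef_rot: [0.708, 0.706, -0.001, 0.0]
wrist_force: [0.3, 0.7, -1.0]
opening: 0.001
grasp_force: 0.0
```

Request:
servo_tool --moves '[{"jaw": 0.0, "tx": -0.005, "ty": 0.06, "tz": 0, "spin": 0}, {"jaw": 0.0, "tx": -0.005, "ty": 0.06, "tz": 0, "spin": 0}, {"jaw": 0.0, "tx": -0.005, "ty": 0.06, "tz": 0, "spin": 0}, {"jaw": 0.0, "tx": -0.005, "ty": 0.06, "tz": 0, "spin": 0}, {"jaw": 0.0, "tx": -0.005, "ty": 0.04, "tz": 0, "spin": 0}]'

```text
time_s: 10.12
ee_pos: [0.5362, 0.3255, 0.1443]
eef_rot: [0.707, 0.708, -0.001, -0.0]
wrist_force: [-0.3, -0.3, -0.7]
opening: 0.003
grasp_force: 0.0
```

Request:
servo_tool --moves '[{"jaw": 0.0, "tx": -0.001, "ty": 0, "tz": 0, "spin": 0}, {"jaw": 0.0, "tx": 0, "ty": 0, "tz": 0, "spin": 0}]'

```text
time_s: 10.38
ee_pos: [0.536, 0.3228, 0.1445]
eef_rot: [0.707, 0.707, -0.001, 0.0]
wrist_force: [-0.1, 0.6, 0.3]
opening: 0.001
grasp_force: 0.0
```

Run:
```python
from h import *
o=arm.get_obs();W=arm.calibration('wrist');print(o['ee_pos'],o['wrist_force'])
a=cv2.cvtColor(arm.capture('wrist'),cv2.COLOR_RGB2BGR)
q=w2px(W,[[.536,.424,.072],[.511,.342,.088],[*o['ee_pos'][:2],.072]]);print(q)
for p in q: cv2.circle(a,tuple(int(round(v)) for v in p),2,(0,0,255),-1)
cv2.imwrite('pics/w4.png',a)
```

```text
[0.53598222 0.32275128 0.14449215] [-0.07479077  0.60095984  0.32442285]
[[284.21620308  76.14273924]
 [249.85517418 195.60577663]
 [283.87095941 213.9511015 ]]
```

View pics/w4.png

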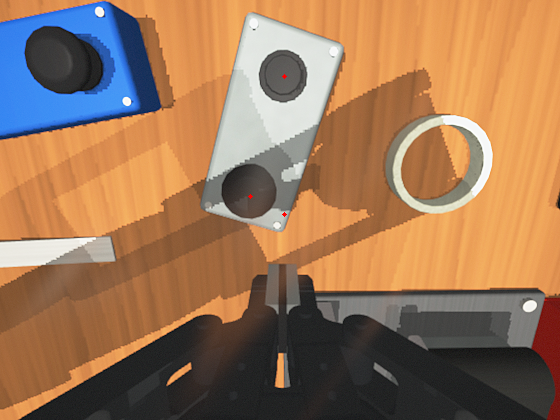

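The reset button prediction (red dot at (284,76)) sits on the black cylinder, and the mushroom at (249,190) matches too. Still 0.10 m to go in y, then down.

Request:
servo_tool --moves '[{"jaw": 0.0, "tx": 0, "ty": 0.06, "tz": 0, "spin": 0}, {"jaw": 0.0, "tx": 0, "ty": 0.042, "tz": 0, "spin": 0}, {"jaw": 0.0, "tx": 0, "ty": 0, "tz": 0, "spin": 0}, {"jaw": 0.0, "tx": 0, "ty": 0, "tz": -0.05, "spin": 0}, {"jaw": 0.0, "tx": 0, "ty": 0, "tz": -0.03, "spin": 0}]'

```text
time_s: 11.05
ee_pos: [0.5363, 0.4232, 0.0632]
eef_rot: [0.708, 0.706, -0.001, 0.0]
wrist_force: [0.5, -0.0, 0.3]
opening: 0.001
grasp_force: 0.0
```

Request:
servo_tool --moves '[{"jaw": 0.0, "tx": 0, "ty": 0, "tz": -0.015, "spin": 0}, {"jaw": 0.0, "tx": 0, "ty": 0, "tz": 0, "spin": 0}, {"jaw": 0.0, "tx": 0, "ty": 0, "tz": -0.006, "spin": 0}, {"jaw": 0.0, "tx": 0, "ty": 0, "tz": 0, "spin": 0}]'

```text
time_s: 11.55
ee_pos: [0.537, 0.4263, 0.0457]
eef_rot: [0.707, 0.707, 0.001, 0.0]
wrist_force: [-0.7, -0.0, 0.4]
opening: -0.001
grasp_force: 0.0
```

Request:
servo_tool --moves '[{"jaw": 0.0, "tx": 0, "ty": 0, "tz": -0.004, "spin": 0}, {"jaw": 0.0, "tx": 0, "ty": 0, "tz": -0.003, "spin": 0}, {"jaw": 0.0, "tx": 0, "ty": 0, "tz": 0, "spin": 0}]'

```text
time_s: 11.92
ee_pos: [0.5366, 0.4263, 0.0379]
eef_rot: [0.707, 0.707, 0.0, 0.0]
wrist_force: [0.3, 0.2, 2.3]
opening: -0.0
grasp_force: 1.3
```

Request:
servo_tool --moves '[{"jaw": 0.0, "tx": 0, "ty": 0, "tz": -0.002, "spin": 0}, {"jaw": 0.0, "tx": 0, "ty": 0, "tz": 0, "spin": 0}]'

```text
time_s: 12.18
ee_pos: [0.5366, 0.4263, 0.036]
eef_rot: [0.707, 0.707, 0.0, 0.0]
wrist_force: [0.3, 0.6, 4.5]
opening: -0.003
grasp_force: 1.9
```

Request:
servo_tool --moves '[{"jaw": 0.0, "tx": 0, "ty": 0, "tz": -0.0015, "spin": 0}, {"jaw": 0.0, "tx": 0, "ty": 0, "tz": 0, "spin": 0}]'

```text
time_s: 12.42
ee_pos: [0.5366, 0.4263, 0.0345]
eef_rot: [0.707, 0.707, 0.0, 0.0]
wrist_force: [-0.0, 1.7, 4.7]
opening: -0.001
grasp_force: 2.3
```

Request:
servo_tool --moves '[{"jaw": 0.0, "tx": 0, "ty": 0, "tz": -0.001, "spin": 0}, {"jaw": 0.0, "tx": 0, "ty": 0, "tz": 0, "spin": 0}]'

```text
time_s: 12.68
ee_pos: [0.5366, 0.4263, 0.0343]
eef_rot: [0.707, 0.707, 0.0, 0.0]
wrist_force: [-1.7, -0.6, 10.4]
opening: -0.003
grasp_force: 5.1
```

The button is on its stop: 10 N, with the motion stalled. I'll hold one row, then release and retreat upward.

Request:
servo_tool --moves '[{"jaw": 0.0, "tx": 0, "ty": 0, "tz": 0, "spin": 0}, {"jaw": 0.0, "tx": 0, "ty": 0, "tz": 0.01, "spin": 0}, {"jaw": 0.0, "tx": 0, "ty": 0, "tz": 0.04, "spin": 0}, {"jaw": 0.0, "tx": 0, "ty": 0, "tz": 0.05, "spin": 0}, {"jaw": 0.0, "tx": 0, "ty": 0, "tz": 0, "spin": 0}]'

```text
time_s: 13.3
ee_pos: [0.5388, 0.4277, 0.139]
eef_rot: [0.707, 0.707, 0.004, 0.001]
wrist_force: [0.8, 0.6, 0.2]
opening: -0.001
grasp_force: 0.0
```

Request:
servo_tool --moves '[{"jaw": 0.0, "tx": 0, "ty": 0, "tz": 0, "spin": 0}]'

```text
time_s: 13.42
ee_pos: [0.5358, 0.4256, 0.1324]
eef_rot: [0.707, 0.707, -0.001, -0.0]
wrist_force: [-0.1, -1.3, -0.9]
opening: -0.0
grasp_force: 0.0
```

Run:
```python
from h import *
a=cv2.imread('pics/side1.png').astype(int);b=cv2.cvtColor(arm.capture('side'),cv2.COLOR_RGB2BGR).astype(int)
d=abs(a-b).max(2)
print('box region diff',(d[250:320,170:250]>60).mean(), 'screwdriver',(d[205:250,315:362]>60).mean())
print(arm.get_obs()['wrist_force'])
print(arm.job_done())
```

```text
box region diff 0.19053571428571428 screwdriver 0.2198581560283688
[-0.00873565  0.42478316  0.08864681]
the job is handed in; nothing more can be done
None
```

I pressed all six bar sections in order at about 5 N, pushed the reset button down to its stop and released it, and handed the job in at about 13.5 s; no verdict came back, and my last image check for moved objects was inconclusive because the arm's shadow had moved.

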